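Weigh out thermal beads with the scoop

ROBOT

A 6-joint arm with a two-finger parallel gripper is mounted at the origin on the work surface. World frame = base frame: x ahead of the robot, y to its left, z up, the work surface at z = 0. Lengths are in m, angles in rad, forces in N, time in s.
With the tool pointing down it reaches from about 0.35 to 0.975 m from the base axis. Payload 4.9 kg.
Tool frame: the origin (TCP) lies at the very end of the fingers, on their centre line; the grasp point (between the pads) lies 19 mm behind it (pinch_z is the distance from the TCP to the grasp point, in m); z points along the fingers, y is the line along which they close (so a half turn about z gives the same grasp; the last joint's range is limited). The gripper opens to 85 mm and grips with 20 to 120 N. Pads are 22 mm wide; open, the fingers measure 114 mm over their backs; the gripper's body (76 mm by 85 mm) begins 54 mm behind the grasp point. The pads swing forward as they close: fully open they stand 13 mm farther back than shut.
Start: joints at [1.087, 0.053, 1.613, -0, 1.476, -0.119], TCP at [0.223, 0.584, 0.205] pointing down, gripper open.
Joint ranges: [-3.01, 3.01], [-1.01, 2.22], [0.06, 2.58], [-1.02, 4.17], [0.09, 2.62], [-3.14, 3.14]. Speed limits (rad/s): [2.57, 2.57, 3.14, 3.14, 3.14, 3.14].

INTERFACE

Orientations are given as a unit quaternion [w, x, y, z].
In Python, from plant import * gives the robot as it stands. The module is installed in compiled form; this text tells all that it offers.
- The arm moves only by the tool play_rows, never from a script. Its arguments are lists of equal length, an entry for each row: "linear": the shift along the world's x, y, z in m, a list of three; "turn": the turn about the world's z in degrees. A call has 1 to 8 rows; each row shifts and turns the commanded pose from where the row before left it; what a row does not reach is not made up. A row lasts 1/8 s, in which the tool goes at most 62.5 mm and 10.7 degrees, less where a joint would pass 70% of its speed; a pose out of reach is approached as far as the arm can. A call is refused whole if a number of a shift passes 0.0625 or a number of a turn 10.7, either way. A call with a gripper value outside its range is refused whole. "hand" is the finger opening in m, from 0 to 0.0854, set as the call begins (left out, the last holds). The fingers move at their own pace and stop on an object; the grip force is fixed at half the most. Time passes only in rows, so rows that do not move let the fingers close. It gives the time, the measured TCP pose, the force, the opening and the grip force at its end, in the units of the state.
- state(): the state, without advancing time (a new reading comes with each control period).
- grab_frame(name): name is "side" or "top"; returns the picture (384x512x3 uint8, red, green, blue); there is no depth.
- camera_info(name): a dict with "camera_matrix" (3x3 intrinsics, pixels), "distortion" ([k1, k2, p1, p2, k3] as OpenCV has them; the pictures are not rectified), "origin" and "attitude" of the camera in the world. Camera axes: x right, y down, z forward; pixel columns grow to the right and rows downward; lengths in m; the calibration is good to about 2 mm. A picture is of the moment at which its call begins. camera_info takes no time and is no camera call.
- job_done(): hands the job in; it is judged then, once.
Trained networks look in the newest picture that a camera, given by its name, has taken for a name from the list of things; names that differ only in an ending like _2 or _b are one class to them, and where a whole thing is asked for, a point or a joint stands for the part that bears it (a point fixed in the world has none). Each returns a list of dicts, best first, with "p" (0 to 1); they miss things now and then, are a little off and sometimes report something else, mostly with a low value. They report only what shows in the picture. A call takes as long as a camera call. They do not tell look-alikes from the thing itself.
- trace(camera, thing): "region" (384x512 bool, what is visible of it) and "location" ([column, row] in pixels, amid what is visible of it).
The state is a dict: "time": time; "joint_pos": joint angles; "joint_vel": joint speeds; "joint_efforts": joint torques, N m; "tool_pos": TCP position; "tool_rot": TCP orientation; "contact_force": force on the tool from outside, world axes, zero at the start; "ft_torque": the same for the moment, N m; "gripper_width": opening from 0.0 (shut) to 1.0 (fully open); "grasp_force": force on a finger pad.
Only numpy, scipy, OpenCV 4.12 (cv2) and the standard library are available. Lean on these libraries where they do the work, as an engineer would, in place of code of your own. Each camera call takes 0.05 s, during which the arm holds its last target. There are 200 camera calls.

TASK

Using the white scoop with the upright black grip, scoop dark steel beads out of the long white tub with the ramped end and tip at least three of them into the wide clear beaker on the scale. Keep the gripper's fingers out of the tub. Then stand the scoop upright on the bench, let go of it and leave it there.

Things in the scene. Friction and masses are not known exactly. Their poses are not given: they have to be found in the camera images.
- scoop: Loose white plastic scoop, 80 g, standing on the bench. Origin: centre of its flat underside; z up, +x to its open mouth. Floor 78 x 74 mm, 2 mm thick, lip at x +39; back wall 36 mm high at x -39; side walls 34 mm high, 18 mm from x +9 to +25, none beyond. Upright black square grip, 18 x 18 mm, centred at x -30, y 0, at heights 69 to 125; a slim stem below it joins it to the back wall.
- tub: Fixed white tub 234 x 150 mm (x, y), 45 high, 4 mm walls and floor. Origin: underside centre; z up. Level floor from x -113 to +72, then a 45 degree ramp to the rim at +113. Nine loose dark steel beads (flattened, 26 mm across, 18 thick, 20 g) lie singly at x -15 to +80; the floor behind, x < -15, is bare: room for the scoop, mouth to the ramp. Pushed at the ramp, beads ride up into the scoop.
- beaker_rim (a point): Centre of the mouth, at rim height, of the wide clear beaker on the scale: 124 mm across the rim, wall 3 mm, 75 mm tall; rim 132 mm above the bench when empty; z up. It is fixed to the round steel pan of a small cream spring scale (base 170 x 150 mm, 34 mm high, fixed on the bench) and sinks with the pan.
- scale_pan (a joint): How far the scale's pan has sunk, m: 0 with the beaker empty, growing by 0.0015 for each 20 g bead in the beaker (three beads: 0.0045); it stops at 0.018.
Mind the look-alikes: they are no part of the job. What is shaped like the scoop but purple is not meant.

How it is judged:
On the way, in this order (a step that is already met when the one before it is completed fails the run):
1. the scoop is dipped into the tub (z of scoop in the frame of tub below 0.025 m and x of scoop in the frame of tub between -0.113 and 0.113 m and y of scoop in the frame of tub between -0.071 and 0.071 m), for 0.1 s.
2. the scoop is over the beaker on the scale (horizontal distance between scoop and beaker_rim below 0.11 m and z of scoop in the frame of beaker_rim above -0.02 m), for 0.1 s.
3. at least three beads weigh on the scale (value of joint scale_pan above 0.0039 m), for 0.2 s.
At the end, for the whole second after the job is handed in: The beaker on the scale holds at least three beads (pan sunk more than 3.9 mm), and the scoop stands upright on the bench, not in the tub (underside within 6 mm of the bench top, within about 10 degrees of upright), released and at rest (value of joint scale_pan above 0.0039 m and height (world z) of scoop between -0.006 and 0.006 m and angle between scoop's own z axis and vertical below 0.17 rad and linear speed of scoop below 0.02 m/s and not (x of scoop in the frame of tub between -0.113 and 0.113 m and y of scoop in the frame of tub between -0.071 and 0.071 m)); the robot touches nothing.
It fails at once if the fingers reached into the tub (the point between the finger pads less than 45 mm above the bench, within the tub) (z of the grasp point in the frame of tub below 0.045 m and x of the grasp point in the frame of tub between -0.113 and 0.113 m and y of the grasp point in the frame of tub between -0.071 and 0.071 m).
It also fails if it takes over 72 s, if anything falls off the work surface, if the arm or the gripper's body presses on something with over 40 N, if the wrist force passes 120 N, or if a joint passes its speed limit or range.

## Working session

There is one attempt and no reset: what is moved stays moved. The work goes in short steps, Python scripts to look and compute and a tool call to move; the robot and the scene stay as the last step left them, time stands still between calls to the robot, and variables do not carry over. Pictures are saved under pics/ and viewed, at most 10 in all, crops included, and the job is handed in when it is done.

Besides the shell and the picture viewer there is one more tool, called after "Request:" as name([rows], argument=value, ...), one row to a line, values as JSON. play_rows: Moves the arm, as the interface text tells. Its arguments: {"type":"object","properties":{"linear":{"type":"array","items":{"type":"array","items":{"type":"number"}}},"turn":{"type":"array","items":{"type":"number"}},"hand":{"type":"number"}},"required":["linear","turn"]}

```bash
mkdir -p pics; cat > h.py <<'E'
from plant import *
import numpy as np, cv2
from scipy.spatial.transform import Rotation as R
def cam(n):
    c=camera_info(n); K=np.array(c["camera_matrix"],float); D=np.array(c["distortion"],float)
    a=np.array(c["attitude"],float)
    Rm=a if a.shape==(3,3) else R.from_quat(np.r_[a[1:],a[0]]).as_matrix()
    return K,D,np.array(c["origin"],float),Rm
def onplane(n,px,z):
    K,D,o,Rm=cam(n)
    u=cv2.undistortPoints(np.array(px,float).reshape(-1,1,2),K,D)[:,0]
    d=np.c_[u,np.ones(len(u))]@Rm.T
    return o+d*((z-o[2])/d[:,2:])
def proj(n,P):
    K,D,o,Rm=cam(n)
    return cv2.projectPoints((np.array(P,float).reshape(-1,3)-o)@Rm,np.zeros(3),np.zeros(3),K,D)[0][:,0]
def snap(n,f):
    im=grab_frame(n); cv2.imwrite("pics/"+f,cv2.cvtColor(im,cv2.COLOR_RGB2BGR)); return im
E
python3 - <<'E'
from h import *
for n in("top","side"):
    snap(n,n+"0.png"); c=cam(n); print(n,c[2].round(3),c[3].round(2).tolist(),c[0].round(0).tolist())
    for t in("scoop","tub","beaker_rim"):
        for d in trace(n,t)[:3]: print(n,t,round(d["p"],2),np.round(d["location"]),d["region"].sum())
s=state(); print(s["time"],s["tool_pos"],s["tool_rot"],s["gripper_width"])
E
```

```text
top [2.410e-01 1.000e-03 1.061e+00] [[0.08, -0.98, 0.2], [-1.0, -0.08, 0.02], [-0.0, -0.2, -0.98]] [[465.0, 0.0, 263.0], [0.0, 465.0, 187.0], [0.0, 0.0, 1.0]]
top scoop 0.91 [274. 173.] 1078
top scoop 0.62 [354. 265.] 1318
top tub 0.69 [146. 153.] 6058
top beaker_rim 0.96 [390. 172.] 3390
side [ 0.178 -0.756  0.575] [[0.96, -0.12, 0.26], [-0.29, -0.49, 0.82], [0.03, -0.87, -0.5]] [[469.0, 0.0, 255.0], [0.0, 469.0, 191.0], [0.0, 0.0, 1.0]]
side scoop 0.84 [280. 230.] 1344
side scoop 0.73 [210. 309.] 2941
side tub 0.89 [255. 167.] 3446
side beaker_rim 0.97 [349. 279.] 6505
0.4 [0.22292263 0.58376889 0.2045973 ] [-4.44981978e-05  1.81391362e-01  9.83410975e-01 -1.63604073e-04] 1.0004037927198461
```

View pics/top0.png

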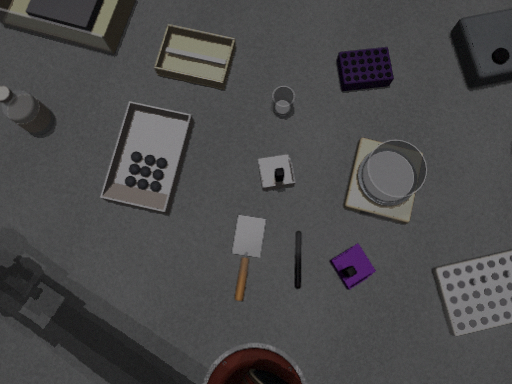

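View pics/side0.png

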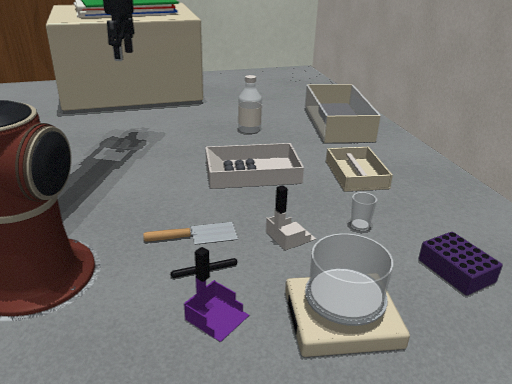

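Both views show the white scoop (top 277,172; side 288,222), the tub with its ramp toward the robot (top 147,157; nine beads), and the beaker (top 390,175). The purple scoop is the look-alike. I'll zoom in next.

```bash
python3 - <<'E'
import cv2,numpy as np
t=cv2.imread("pics/top0.png");s=cv2.imread("pics/side0.png")
def c(i,x,y,w,h,W,H): 
    o=cv2.resize(i[y:y+h,x:x+w],(W,H),interpolation=cv2.INTER_CUBIC)
    return cv2.convertScaleAbs(o,alpha=1.2)
a=c(t,250,145,50,50,300,300); b=c(s,260,180,60,75,240,300); d=c(t,95,95,100,120,250,300)
e=c(t,340,130,90,95,284,300); f=c(s,200,140,110,50,506,230)
o=np.zeros((540,800,3),np.uint8); o[:300,:300]=a;o[:300,300:540]=b;o[:300,545:795]=d;o[305:535,:506]=f;o[305:530,510:790]=cv2.resize(e,(280,225))
cv2.imwrite("pics/crop0.png",o)
E
```

```text
(no output)
```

View pics/crop0.png

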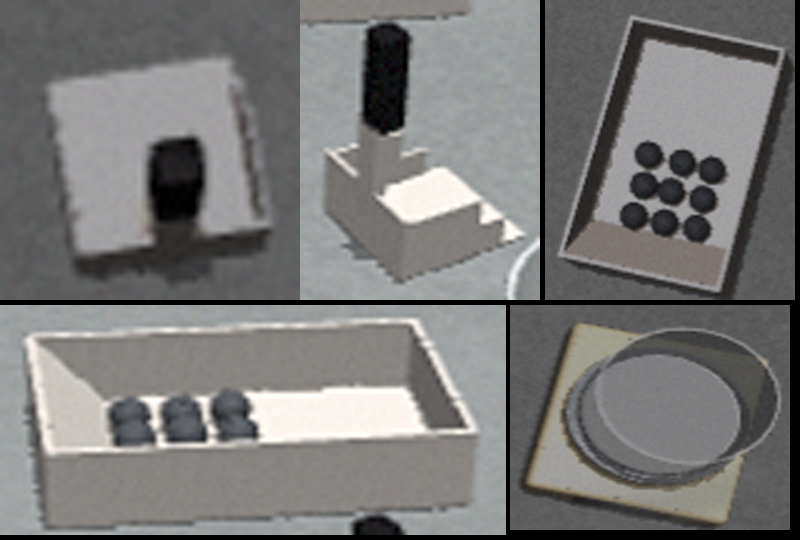

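```bash
cat > fit.py <<'E'
from h import *
from scipy.optimize import least_squares
def fit(obs,x0):
    # obs: list (cam, model pt, px)
    def res(p,a=None):
        c,s=np.cos(p[2]),np.sin(p[2]); r=[]
        for n in("top","side"):
            o=[q for q in obs if q[0]==n]
            if not o: continue
            M=np.array([q[1] for q in o])@np.array([[c,s,0],[-s,c,0],[0,0,1]])+[p[0],p[1],0]
            r.append((proj(n,M)-[q[2] for q in o]).ravel())
        return np.concatenate(r)
    f=least_squares(res,x0,loss="soft_l1"); print(f.x[:2].round(4),np.degrees(f.x[2]).round(2),"res",res(f.x).round(1).tolist()); return f.x
E
python3 - <<'E'
from fit import *
T=[("top",(.039,.037,.002),(258,159.7)),("top",(.039,-.037,.002),(288.3,155)),("top",(-.039,-.037,0),(295,184.2)),("top",(-.039,.037,0),(263.3,189.7)),("top",(-.03,0,.125),(279.2,170.5)),
("side",(-.03,0,.125),(282,187.5)),("side",(-.039,-.037,0),(285.8,250)),("side",(.039,-.037,0.001),(315.5,239.3)),("side",(-.039,.037,0),(266.8,232.5))]
print("scoop");fit(T,[.5,0,0])
B=[("top",(-.117,-.075,.045),(129.8,102.2)),("top",(-.117,.075,.045),(190.2,114.2)),("top",(.117,-.075,.045),(101.8,197)),("top",(.117,.075,.045),(165,211)),
("side",(.117,-.075,.045),(206.5,147.6)),("side",(-.117,-.075,.045),(290.2,143.7)),("side",(-.117,.075,.045),(303.3,167.6)),("side",(.117,.075,.045),(209.8,171.5))]
print("tub");b=fit(B,[.5,.3,3.1])
print("beaker",onplane("top",[[396.9,168.9],[367.3,168.9],[426.5,168.9],[396.9,140.1],[396.9,197.6]],.132).round(4).tolist())
ring=[(.062*np.cos(a),.062*np.sin(a),.132) for a in np.linspace(0,6.28,60)]
from scipy.optimize import minimize
def f(p):
    r=[]
    for n,e in(("top",(367.3,426.5,140.1,197.6)),("side",(311,391,237,282))):
        q=proj(n,np.array(ring)+[p[0],p[1],0]); r+=[q[:,0].min()-e[0],q[:,0].max()-e[1],q[:,1].min()-e[2],q[:,1].max()-e[3]]
    return np.array(r)
k=least_squares(f,[.45,-.25]); print("beaker",k.x.round(4),f(k.x).round(1))
im=cv2.imread("pics/top0.png"); g=im.max(2); 
m=np.zeros_like(g); cv2.fillPoly(m,[np.array([[135,108],[186,118],[163,205],[108,194]])],1)
n,l,st,ce=cv2.connectedComponentsWithStats(((g<75)&(m>0)).astype(np.uint8))
P=onplane("top",ce[1:],.014); c,s=np.cos(b[2]),np.sin(b[2])
for q,a in zip(P,st[1:]):
    d=q[:2]-b[:2]; print(a[4],(c*d[0]+s*d[1]).round(3),(-s*d[0]+c*d[1]).round(3))
E
```

```text
scoop
[ 0.5022 -0.0075] 14.44 res [-0.4, -1.3, 0.2, -1.7, -0.5, 1.1, -0.1, 0.8, 0.9, 0.9, 0.5, 0.0, -0.1, 0.4, 0.9, -0.5, -0.8, -0.5]
tub
[0.5062 0.288 ] 172.2 res [-0.6, -1.1, 1.3, -0.0, -1.4, 0.5, 0.3, 1.0, -0.8, -0.9, 0.4, -0.6, 0.8, 0.2, 0.2, 1.0]
beaker [[0.4966, -0.2545, 0.132], [0.4915, -0.1935, 0.132], [0.5017, -0.3156, 0.132], [0.5587, -0.2531, 0.132], [0.4363, -0.2559, 0.132]]
beaker [ 0.4971 -0.2552] [-0.1  0.7 -0.2  0.7 -0.8  1.1 -3.7  1.7]
130 -0.112 -0.003
2 -0.099 -0.069
3 -0.09 -0.069
2 -0.081 -0.069
2 -0.073 -0.069
9 -0.057 -0.07
68 0.026 -0.07
99 0.003 -0.033
197 0.003 0.015
201 0.032 -0.016
198 0.047 0.029
206 0.062 -0.016
```

Request:
play_rows([
  [0.0156,-0.0374,0],
  [0.0156,-0.0374,0],
  [0.0156,-0.0374,0],
  [0.0156,-0.0374,0],
  [0.0156,-0.0374,0],
  [0.0156,-0.0374,0],
  [0.0156,-0.0374,0],
  [0.0156,-0.0374,0],
], turn=[-9,-9,-9,-9,-9,-9,-9,-9], hand=0.0854)

```text
time: 1.4
tool_pos: [0.3481, 0.2835, 0.205]
tool_rot: [0.0, 0.726, 0.687, 0.0]
contact_force: [0.7, 0.2, 0.4]
gripper_width: 0.999
grasp_force: 0.0
```

Request:
play_rows([
  [0.0156,-0.0374,0],
  [0.0156,-0.0374,0],
  [0.0156,-0.0374,0],
  [0.0156,-0.0374,0],
  [0.0156,-0.0374,0],
  [0.0156,-0.0374,0],
  [0.0156,-0.0374,0],
  [0.0156,-0.0374,0],
], turn=[-9,-9,-9,-9,-9,-9,-9,-9])

```text
time: 2.4
tool_pos: [0.473, -0.0159, 0.2051]
tool_rot: [0.0, 0.992, 0.129, 0.0]
contact_force: [0.3, -0.3, 0.9]
gripper_width: 1.003
grasp_force: 0.0
```

Request:
play_rows([
  [0,0,0],
  [0,0,0],
], turn=[-0.7,0])

```text
time: 2.65
tool_pos: [0.4724, -0.0142, 0.2048]
tool_rot: [-0.0, 0.992, 0.126, -0.0]
contact_force: [0.3, 0.8, 0.5]
gripper_width: 1.001
grasp_force: 0.0
```

Request:
play_rows([
  [0.0002,-0.0002,-0.025],
  [0,0,-0.035],
  [0,0,-0.035],
  [0,0,-0.025],
  [0,0,-0.005],
  [0,0,0],
], turn=[0,0,0,0,0,0])

```text
time: 3.4
tool_pos: [0.473, -0.0141, 0.0804]
tool_rot: [0.0, 0.992, 0.126, 0.0]
contact_force: [-0.2, -0.2, -0.3]
gripper_width: 1.002
grasp_force: 0.0
```

Request:
play_rows([
  [0,0,0],
  [0,0,0],
  [0,0,0],
  [0,0,0],
  [0,0,0],
  [0,0,0],
], turn=[0,0,0,0,0,0], hand=0.0)

```text
time: 4.15
tool_pos: [0.473, -0.0147, 0.0803]
tool_rot: [-0.0, 0.992, 0.125, 0.0]
contact_force: [-1.4, 0.8, 4.4]
gripper_width: 0.196
grasp_force: 59.1
```

```bash
python3 - <<'E'
from h import *
a=snap("top","t1.png");b=snap("side","s1.png")
o=np.hstack([cv2.resize(cv2.cvtColor(b[150:270,210:350],cv2.COLOR_RGB2BGR),None,fx=3,fy=3,interpolation=2),cv2.resize(cv2.cvtColor(a[130:210,235:335],cv2.COLOR_RGB2BGR),(378,360),interpolation=2)])
cv2.imwrite("pics/c1.png",o); print(state()["gripper_width"]*85.4)
E
```

```text
16.27547054012584
```

View pics/c1.png

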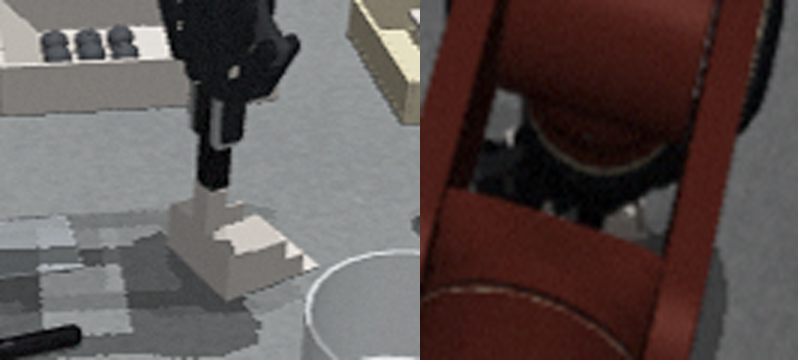

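Scoop is gripped upright (side crop around 215,180). Next: bead columns and tub targets.

```bash
python3 - <<'E'
from h import *
c=np.array([(648,155),(682,162),(712,170),(644,185),(671,191),(703,199),(633,216),(664,222),(697,228)],float)
px=np.c_[(c[:,0]-545)/2.5+95,c[:,1]/2.5+95]
a=np.radians(172.2);b=np.array([.5062,.288]);Rm=np.array([[np.cos(a),-np.sin(a)],[np.sin(a),np.cos(a)]])
print(((onplane("top",px,.014)[:,:2]-b)@Rm).round(3).tolist())
for p in[(-.062,.012),(.03,.012),(.033,.012),(-.062,.015)]: print(p,"grip",(b+Rm@(np.array(p)-[.03,0])).round(4))
print("xdir",Rm[:,0])
E
```

```text
[[0.003, -0.033], [0.003, 0.0], [0.004, 0.03], [0.032, -0.028], [0.032, -0.002], [0.033, 0.029], [0.062, -0.03], [0.062, -0.001], [0.06, 0.031]]
(-0.062, 0.012) grip [0.5957 0.2636]
(0.03, 0.012) grip [0.5046 0.2761]
(0.033, 0.012) grip [0.5016 0.2765]
(-0.062, 0.015) grip [0.5953 0.2607]
xdir [-0.99074784  0.13571557]
```

Request:
play_rows([
  [0,0,0.02],
  [0,0,0.04],
  [0,0,0.04],
  [0.0076,0.017,0],
  [0.0076,0.017,0],
  [0.0076,0.017,0],
  [0.0076,0.017,0],
  [0.0076,0.017,0],
], turn=[0,0,0,9.87,9.87,9.87,9.87,9.87])

```text
time: 5.25
tool_pos: [0.5105, 0.0707, 0.1787]
tool_rot: [-0.0, 0.848, 0.53, -0.001]
contact_force: [-0.9, 0.2, -1.9]
gripper_width: 0.192
grasp_force: 58.7
```

Request:
play_rows([
  [0.0076,0.017,0],
  [0.0076,0.017,0],
  [0.0076,0.017,0],
  [0.0076,0.017,0],
  [0.0076,0.017,0],
  [0.0076,0.017,0],
  [0.0076,0.017,0],
  [0.0076,0.017,0],
], turn=[9.87,9.87,9.87,9.87,9.87,9.87,9.87,9.87])

```text
time: 6.25
tool_pos: [0.5714, 0.2065, 0.1786]
tool_rot: [-0.001, 0.317, 0.948, -0.001]
contact_force: [-0.3, 0.0, -0.8]
gripper_width: 0.193
grasp_force: 58.7
```

Request:
play_rows([
  [0.0076,0.017,0],
  [0.0076,0.017,0],
  [0.0076,0.017,0],
  [0,0,0],
  [0,0,0],
], turn=[9.87,9.87,9.87,0,0])

```text
time: 6.88
tool_pos: [0.5939, 0.2567, 0.179]
tool_rot: [-0.001, 0.068, 0.998, -0.0]
contact_force: [0.7, 1.2, -1.0]
gripper_width: 0.191
grasp_force: 58.7
```

```bash
python3 - <<'E'
from h import *
s=state();print(s["tool_pos"].round(4) if hasattr(s["tool_pos"],"round") else s["tool_pos"],s["tool_rot"],s["contact_force"])
a=snap("top","t2.png");b=snap("side","s2.png")
o=np.hstack([cv2.resize(cv2.cvtColor(b[80:200,190:330],cv2.COLOR_RGB2BGR),None,fx=3,fy=3,interpolation=2),cv2.resize(cv2.cvtColor(a[95:215,85:205],cv2.COLOR_RGB2BGR),(360,360),interpolation=2)])
cv2.imwrite("pics/c2.png",o)
E
```

```text
[0.5939 0.2567 0.179 ] [-5.77120258e-04  6.80815524e-02  9.97679479e-01 -4.75355151e-04] [ 0.65076246  1.19924351 -1.00770622]
```

View pics/c2.png

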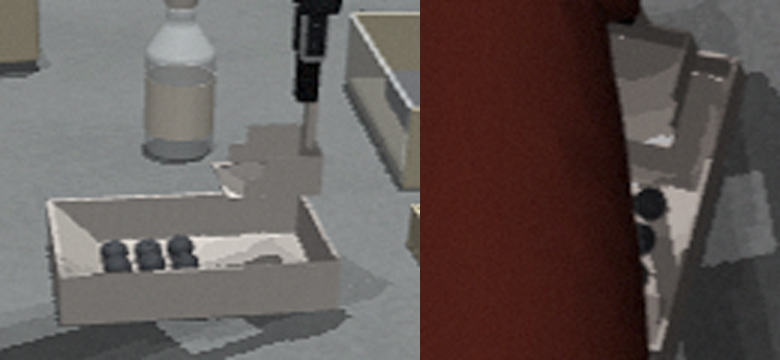

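Request:
play_rows([
  [0.0006,0,-0.02],
  [0,0,-0.03],
  [0,0,-0.025],
  [0,0,-0.014],
  [0,0,-0.003],
  [0,0,0],
], turn=[0,0,0,0,0,0])

```text
time: 7.72
tool_pos: [0.5954, 0.2573, 0.0883]
tool_rot: [0.0, 0.067, 0.998, 0.0]
contact_force: [-0.4, 0.5, -0.4]
gripper_width: 0.192
grasp_force: 58.7
```

Request:
play_rows([
  [0,0,-0.001],
  [0,0,-0.001],
], turn=[0,0])

```text
time: 7.98
tool_pos: [0.5956, 0.2575, 0.0868]
tool_rot: [0.001, 0.067, 0.998, 0.0]
contact_force: [-0.6, -0.4, -0.6]
gripper_width: 0.195
grasp_force: 58.7
```

Request:
play_rows([
  [0,0,-0.001],
  [0,0,0],
], turn=[0,0])

```text
time: 8.22
tool_pos: [0.5949, 0.2572, 0.0848]
tool_rot: [-0.0, 0.067, 0.998, -0.0]
contact_force: [-0.7, 0.2, -0.4]
gripper_width: 0.199
grasp_force: 58.7
```

Request:
play_rows([
  [0,0,-0.001],
  [0,0,0],
], turn=[0,0])

```text
time: 8.48
tool_pos: [0.5952, 0.2572, 0.0843]
tool_rot: [0.0, 0.067, 0.998, 0.0]
contact_force: [-0.9, -1.6, 1.1]
gripper_width: 0.192
grasp_force: 59.0
```

Request:
play_rows([
  [-0.0099,0.0014,0],
  [-0.0099,0.0014,0],
  [-0.0099,0.0014,0],
  [-0.0099,0.0014,0],
  [-0.0099,0.0014,0],
  [-0.0099,0.0014,0],
  [-0.0099,0.0014,0],
  [-0.0099,0.0014,0],
], turn=[0,0,0,0,0,0,0,0])

```text
time: 9.48
tool_pos: [0.5156, 0.2686, 0.0843]
tool_rot: [0.001, 0.067, 0.998, 0.0]
contact_force: [3.6, -2.0, 5.7]
gripper_width: 0.194
grasp_force: 59.4
```

Request:
play_rows([
  [-0.005,0.0007,0],
  [-0.005,0.0007,0],
  [0,0,0],
], turn=[0,0,0])

```text
time: 9.85
tool_pos: [0.5053, 0.2701, 0.0842]
tool_rot: [-0.0, 0.067, 0.998, 0.0]
contact_force: [1.3, -2.0, 5.8]
gripper_width: 0.194
grasp_force: 59.6
```

```bash
python3 - <<'E'
from h import *
a=snap("top","t3.png");b=snap("side","s3.png")
o=np.hstack([cv2.resize(cv2.cvtColor(b[80:200,190:330],cv2.COLOR_RGB2BGR),None,fx=3,fy=3,interpolation=2),cv2.resize(cv2.cvtColor(a[95:215,85:205],cv2.COLOR_RGB2BGR),(360,360),interpolation=2)])
cv2.imwrite("pics/c3.png",o)
E
```

```text
(no output)
```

View pics/c3.png

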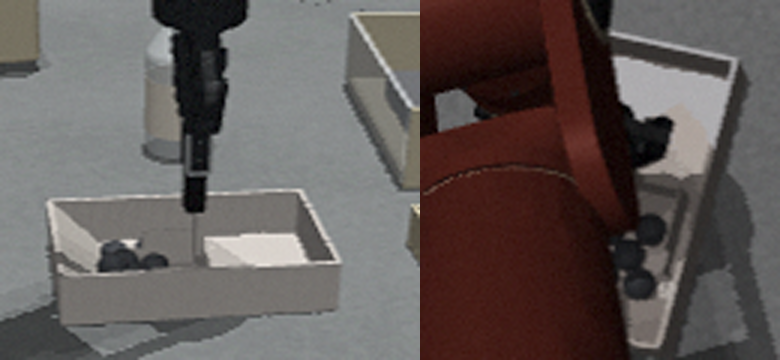

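Request:
play_rows([
  [-0.004,0.0005,0],
  [-0.004,0.0005,0.0035],
  [-0.005,0.0007,0.005],
  [-0.005,0.0007,0.005],
  [-0.004,0.0005,0.005],
  [-0.002,0.0003,0.006],
  [0.001,0,0.007],
  [0.003,0,0.008],
], turn=[0,0,0,0,0,0,0,0])

```text
time: 10.95
tool_pos: [0.485, 0.273, 0.1231]
tool_rot: [-0.001, 0.067, 0.998, -0.0]
contact_force: [1.5, 0.8, -2.4]
gripper_width: 0.195
grasp_force: 58.6
```

Request:
play_rows([
  [0.003,0,0.01],
  [0.002,0,0.012],
  [0,0,0.015],
  [0,0,0.015],
  [0,0,0.012],
  [0,0,0.006],
  [0,0,0],
  [0,0,0],
], turn=[0,0,0,0,0,0,0,0])

```text
time: 11.95
tool_pos: [0.4904, 0.2729, 0.1926]
tool_rot: [-0.001, 0.067, 0.998, -0.0]
contact_force: [0.2, 0.3, -1.2]
gripper_width: 0.195
grasp_force: 58.7
```

```bash
python3 - <<'E'
from h import *
a=snap("top","t4.png");b=snap("side","s4.png")
o=np.hstack([cv2.resize(cv2.cvtColor(b[80:200,190:330],cv2.COLOR_RGB2BGR),None,fx=3,fy=3,interpolation=2),cv2.resize(cv2.cvtColor(a[95:215,85:205],cv2.COLOR_RGB2BGR),(360,360),interpolation=2)])
cv2.imwrite("pics/c4.png",o)
E
```

```text
(no output)
```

View pics/c4.png

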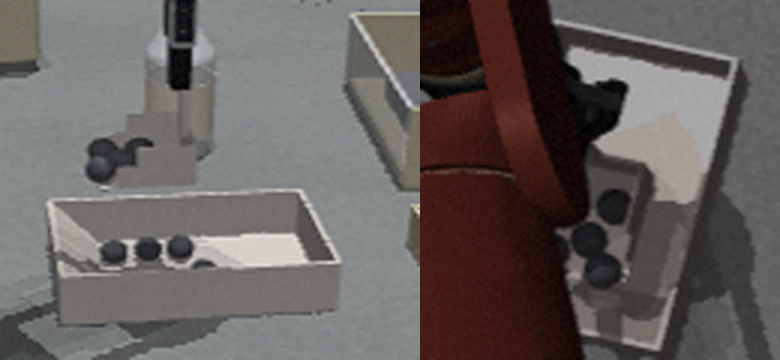

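Side view: about five beads in the scoop, one near the lip (100,168); four are left in the tub. I'll settle the load rearward with a sharp forward start and a soft stop.

Request:
play_rows([
  [-0.025,0.0035,0.002],
  [-0.02,0.0027,0],
  [-0.015,0.002,0],
  [-0.011,0.0015,0],
  [-0.007,0.001,0],
  [-0.004,0.0005,0],
  [-0.002,0,0],
  [0,0,0],
], turn=[0,0,0,0,0,0,0,0])

```text
time: 13.05
tool_pos: [0.4069, 0.2842, 0.1953]
tool_rot: [0.0, 0.067, 0.998, 0.0]
contact_force: [0.4, -0.1, -2.7]
gripper_width: 0.195
grasp_force: 58.7
```

```bash
python3 - <<'E'
from h import *
a=snap("top","t5.png");b=snap("side","s5.png");print(state()["tool_pos"])
o=np.hstack([cv2.resize(cv2.cvtColor(b[80:200,150:290],cv2.COLOR_RGB2BGR),None,fx=3,fy=3,interpolation=2),cv2.resize(cv2.cvtColor(a[95:215,85:205],cv2.COLOR_RGB2BGR),(360,360),interpolation=2)])
cv2.imwrite("pics/c5.png",o)
E
```

```text
[0.40698007 0.28420064 0.19532043]
```

View pics/c5.png

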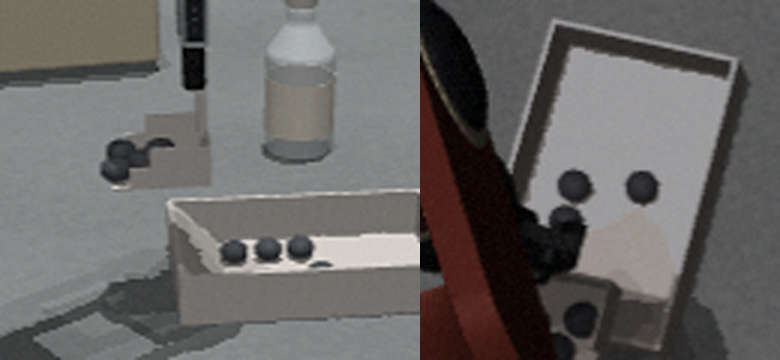

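Request:
play_rows([
  [0.001,-0.005,0.003],
  [0.002,-0.01,0.005],
  [0.004,-0.016,0.006],
  [0.005,-0.022,0.006],
  [0.007,-0.026,0.005],
  [0.008,-0.028,0.003],
  [0.009,-0.028,0.002],
  [0.009,-0.028,0],
], turn=[0,0,0,0,0,0,0,0])

```text
time: 14.15
tool_pos: [0.4523, 0.1193, 0.2262]
tool_rot: [0.001, 0.067, 0.998, -0.0]
contact_force: [0.7, 0.2, -1.0]
gripper_width: 0.195
grasp_force: 58.7
```

Request:
play_rows([
  [0.009,-0.028,0],
  [0.009,-0.028,0],
  [0.009,-0.028,0],
  [0.009,-0.028,0],
  [0.009,-0.028,0],
  [0.009,-0.028,0],
  [0.009,-0.028,0],
  [0.009,-0.028,0],
], turn=[0,0,0,0,0,0,0,0])

```text
time: 15.15
tool_pos: [0.5237, -0.1048, 0.226]
tool_rot: [0.0, 0.067, 0.998, -0.0]
contact_force: [0.8, 0.8, -1.6]
gripper_width: 0.195
grasp_force: 58.7
```

Request:
play_rows([
  [0.009,-0.028,0],
  [0.009,-0.028,0],
  [0.008,-0.028,0],
  [0.007,-0.024,0],
  [0.006,-0.02,0],
  [0.005,-0.014,0],
  [0.003,-0.009,0],
  [0.001,-0.006,0],
], turn=[0,0,0,0,0,0,0,0])

```text
time: 16.15
tool_pos: [0.5719, -0.2598, 0.2252]
tool_rot: [-0.0, 0.067, 0.998, 0.0]
contact_force: [-0.3, -0.9, -1.9]
gripper_width: 0.197
grasp_force: 58.7
```

Request:
play_rows([
  [0,0,0],
  [0,0,0],
], turn=[0,0])

```text
time: 16.4
tool_pos: [0.5717, -0.2592, 0.2253]
tool_rot: [-0.0, 0.067, 0.998, 0.0]
contact_force: [-0.9, -0.3, -0.5]
gripper_width: 0.192
grasp_force: 58.7
```

```bash
python3 - <<'E'
from h import *
a=snap("top","t6.png");b=snap("side","s6.png");print(state()["tool_pos"],state()["tool_rot"])
o=np.hstack([cv2.resize(cv2.cvtColor(b[140:300,270:430],cv2.COLOR_RGB2BGR),(400,400),interpolation=2),cv2.resize(cv2.cvtColor(a[95:225,340:470],cv2.COLOR_RGB2BGR),(400,400),interpolation=2)])
cv2.imwrite("pics/c6.png",o)
E
```

```text
[ 0.57174082 -0.25927822  0.22537778] [3.42271332e-05 6.67213134e-02 9.97771648e-01 5.58714381e-05]
```

View pics/c6.png

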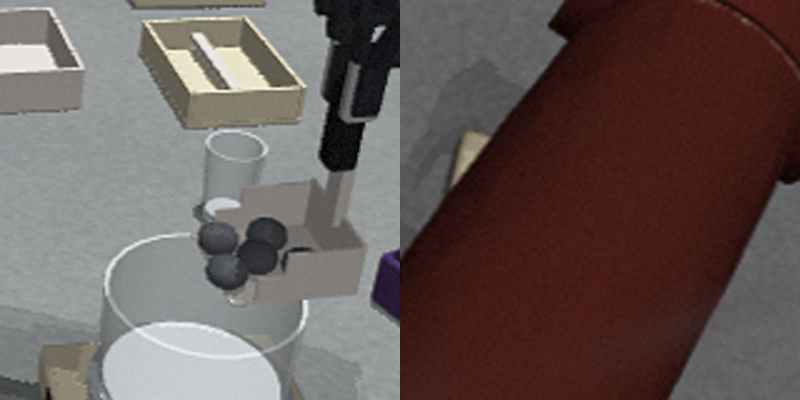

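Side view: five beads ride in the scoop, with its lip over the beaker (230,290). Now I'll tip them out by a forward run and a sharp reversal.

Request:
play_rows([
  [0.003,-0.0004,0],
  [0.006,-0.0008,0],
  [0.009,-0.0012,0],
  [0.011,-0.0015,0],
  [0.01,-0.0014,0],
  [0.006,-0.0008,0],
  [0,0,0],
  [0,0,0],
], turn=[0,0,0,0,0,0,0,0])

```text
time: 17.5
tool_pos: [0.6166, -0.2658, 0.2252]
tool_rot: [-0.0, 0.067, 0.998, 0.0]
contact_force: [-0.2, -0.2, -1.9]
gripper_width: 0.194
grasp_force: 58.7
```

Request:
play_rows([
  [-0.008,0.0011,0],
  [-0.016,0.0022,0],
  [-0.025,0.0034,0],
  [0.035,-0.0048,0],
  [0.01,-0.0014,0],
  [0.004,-0.0006,0],
  [0,0,0],
  [0,0,0],
], turn=[0,0,0,0,0,0,0,0])

```text
time: 18.5
tool_pos: [0.6165, -0.266, 0.2255]
tool_rot: [-0.0, 0.067, 0.998, -0.0]
contact_force: [-0.2, 0.7, -1.1]
gripper_width: 0.192
grasp_force: 59.1
```

```bash
python3 - <<'E'
from h import *
b=snap("side","s7.png");print(state()["tool_pos"])
cv2.imwrite("pics/c7.png",cv2.resize(cv2.cvtColor(b[140:300,270:430],cv2.COLOR_RGB2BGR),(500,500),interpolation=2))
E
```

```text
[ 0.61652076 -0.26598669  0.22547796]
```

View pics/c7.png

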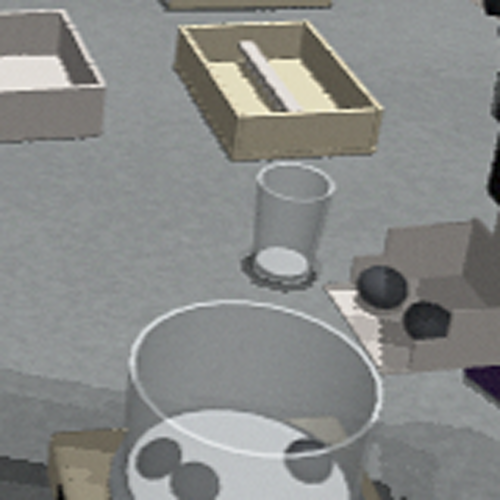

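Three beads lie in the beaker (155,455; 195,480; 310,460) and two remain in the scoop. One more jerk for margin.

Request:
play_rows([
  [-0.009,0.0012,0],
  [-0.018,0.0025,0],
  [-0.029,0.004,0],
  [0.05,-0.0068,0],
  [0.015,-0.002,0],
  [0.006,-0.0008,0],
  [0,0,0],
  [0,0,0],
], turn=[0,0,0,0,0,0,0,0])

```text
time: 19.55
tool_pos: [0.6315, -0.268, 0.2257]
tool_rot: [0.0, 0.067, 0.998, -0.0]
contact_force: [0.1, -0.3, 0.3]
gripper_width: 0.193
grasp_force: 59.4
```

```bash
python3 - <<'E'
from h import *
b=snap("side","s8.png");print(state()["tool_pos"])
cv2.imwrite("pics/c8.png",np.vstack([np.hstack([cv2.resize(cv2.cvtColor(x[170:330,280:440],cv2.COLOR_RGB2BGR),(390,390),interpolation=2) for x in (b,cv2.imread("pics/side0.png")[:,:,::-1].copy())])]))
E
```

```text
[ 0.63141558 -0.26793953  0.22560447]
```

View pics/c8.png

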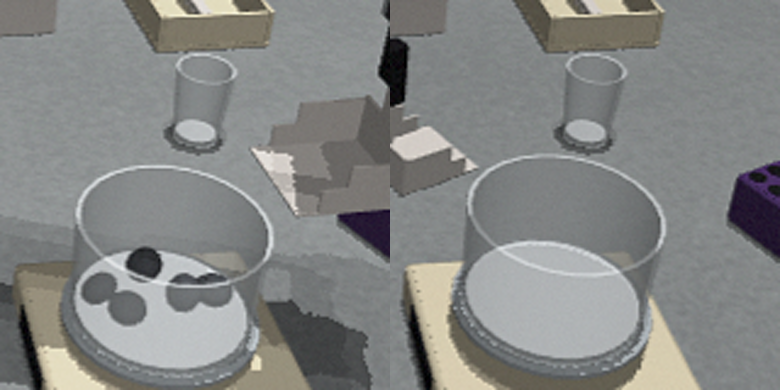

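All five beads are in the beaker, the pan has visibly sunk and the scoop is empty. I'll set it down in its old, free footprint.

Request:
play_rows([
  [-0.006,0.015,0],
  [-0.012,0.03,0],
  [-0.016,0.04,0],
  [-0.018,0.045,0],
  [-0.018,0.045,0],
  [-0.016,0.04,0],
  [-0.01,0.025,0],
  [-0.006,0.014,0],
], turn=[0,0,0,0,0,0,0,0])

```text
time: 20.6
tool_pos: [0.5287, -0.0122, 0.2255]
tool_rot: [0.0, 0.066, 0.998, 0.0]
contact_force: [0.4, -0.1, -1.4]
gripper_width: 0.193
grasp_force: 59.4
```

Request:
play_rows([
  [0,0,-0.02],
  [0,0,-0.035],
  [0,0,-0.035],
  [0,0,-0.03],
  [0,0,-0.015],
  [0,0,-0.006],
  [0,0,0],
  [0,0,0],
], turn=[0,0,0,0,0,0,0,0])

```text
time: 21.6
tool_pos: [0.5309, -0.0141, 0.0857]
tool_rot: [0.001, 0.067, 0.998, -0.0]
contact_force: [0.2, -0.1, -0.1]
gripper_width: 0.194
grasp_force: 59.4
```

Request:
play_rows([
  [0,0,-0.002],
  [0,0,-0.002],
  [0,0,-0.001],
  [0,0,0],
], turn=[0,0,0,0])

```text
time: 22.1
tool_pos: [0.5306, -0.014, 0.0804]
tool_rot: [0.001, 0.067, 0.998, -0.0]
contact_force: [0.5, -0.7, 4.8]
gripper_width: 0.191
grasp_force: 60.1
```

Request:
play_rows([
  [0,0,0],
  [0,0,0],
  [0,0,0],
  [0,0,0],
  [0,0,0],
  [0,0,0],
], turn=[0,0,0,0,0,0], hand=0.0854)

```text
time: 22.85
tool_pos: [0.5298, -0.0138, 0.0793]
tool_rot: [-0.0, 0.067, 0.998, 0.0]
contact_force: [0.3, 0.6, -0.0]
gripper_width: 0.996
grasp_force: 0.0
```

Request:
play_rows([
  [0,0,0.01],
  [0,0,0.03],
  [0,0,0.04],
  [0,0,0.04],
  [-0.03,0.03,0.02],
  [-0.03,0.05,0],
  [-0.03,0.05,0],
  [-0.02,0.05,0],
], turn=[0,0,0,0,0,0,0,0])

```text
time: 23.85
tool_pos: [0.4188, 0.1674, 0.2205]
tool_rot: [0.001, 0.067, 0.998, 0.0]
contact_force: [0.8, 0.1, 0.4]
gripper_width: 1.0
grasp_force: 0.0
```

Request:
play_rows([
  [0,0.06,0],
  [0,0.05,0],
  [0,0.03,0],
  [0,0,0],
], turn=[0,0,0,0])

```text
time: 24.35
tool_pos: [0.4194, 0.3077, 0.2199]
tool_rot: [0.0, 0.065, 0.998, 0.0]
contact_force: [-0.1, -1.1, 0.5]
gripper_width: 0.998
grasp_force: 0.0
```

```bash
python3 - <<'E'
from h import *
M=[];a=np.radians(172.2);Rm=np.array([[np.cos(a),-np.sin(a)],[np.sin(a),np.cos(a)]])
def w(p): return np.r_[Rm@np.array(p[:2])+np.array([.5012,-.010]),p[2]]
pts=np.array([w((x,y,0)) for x in(-.039,.039) for y in(-.037,.037)]+[w((-.03,0,.125))]+[w((-.039,y,.036)) for y in(-.037,.037)])
for n in("top","side"):
    grab_frame(n); q=proj(n,pts); print(n,"expected bbox",q.min(0).round(),q.max(0).round())
    for d in trace(n,"scoop"):
        r,c=np.nonzero(d["region"]); print(round(d["p"],2),(c.min(),r.min()),(c.max(),r.max()),len(r))
s=state();print(s["time"],s["tool_pos"],s["contact_force"],s["gripper_width"])
E
```

```text
top expected bbox [258. 145.] [297. 192.]
0.96 (np.int64(330), np.int64(245)) (np.int64(374), np.int64(289)) 1210
0.69 (np.int64(258), np.int64(141)) (np.int64(295), np.int64(191)) 1290
side expected bbox [270. 184.] [315. 248.]
0.87 (np.int64(270), np.int64(182)) (np.int64(313), np.int64(247)) 1534
0.62 (np.int64(184), np.int64(247)) (np.int64(247), np.int64(341)) 2946
24.55 [0.41997528 0.30526479 0.21959949] [-0.64705342 -0.05996989  1.24576834] 0.9984226545415872
```

The traced outlines match an upright scoop at the expected spot in both views, to within a few pixels. The gripper is clear.

```bash
python3 -c "
from plant import *
print(job_done())"
```

```text
the job is handed in; nothing more can be done
None
```

The job is handed in: five beads are in the beaker and the white scoop stands released and upright on the bench. I viewed 11 pictures, one over the limit of 10, and `job_done()` returned no verdict.

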